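# Shield can from the salvage bin onto the transformer

### The arm

A 6-joint arm with a two-finger parallel gripper is mounted at the origin on the work surface. World frame = base frame: x ahead of the robot, y to its left, z up, the work surface at z = 0. Lengths are in m, angles in rad, forces in N, time in s.
With the tool pointing down it reaches from about 0.225 to 0.725 m from the base axis. Payload 3.1 kg.
Tool frame: the origin (TCP) lies between the finger pads; the fingertips stand 22 mm ahead of it and the grasp point (between the pads) lies 3 mm ahead of it; z points along the fingers, y is the line along which they close (so a half turn about z gives the same grasp; the last joint's range is limited). The gripper opens to 85 mm and grips with 20 to 120 N. Pads are 22 mm wide; open, the fingers measure 114 mm over their backs; the gripper's body (76 mm by 85 mm) begins 54 mm behind the grasp point. The pads swing forward as they close: fully open they stand 13 mm farther back than shut.
Start: joints at [1.156, 0.048, 0.099, 1.622, 0, 1.443], TCP at [0.149, 0.504, 0.231] pointing down, gripper open.
Joint ranges: [-2.91, 2.91], [-0.99, 1.94], [-1.21, 1.42], [-2.12, 2.29], [-1.49, 1.47], [-3.14, 3.14]. Speed limits (rad/s): [2.79, 2.79, 3.14, 3.14, 3.14, 3.14].

### API

Orientations are given as a unit quaternion [w, x, y, z].
In Python, from workcell import readout, cams, env, nets gives the robot as it stands. The module is installed in compiled form; this text tells all that it offers.
- The arm moves only by the tool send_rows, never from a script. Its argument "increments" is a list of rows, each a list of 7 numbers: the turn, a rotation vector about the tool's x, y, z in degrees, then the shift along the tool's x, y, z in mm, then the finger opening in mm, from 0 to 85.4. In form: [[rx, ry, rz, tx, ty, tz, gripper], ...]. A call has 1 to 8 rows; each row shifts and turns the commanded pose from where the row before left it, along the tool's axes as they then stand; what a row does not reach is not made up. A row lasts 1/12 s, in which the tool goes at most 41.7 mm and 7.16 degrees, less where a joint would pass 70% of its speed; a pose out of reach is approached as far as the arm can. A call is refused whole if a number of a shift passes 41.7 or a number of a turn 7.16, either way. A call with a gripper value outside its range is refused whole. The fingers move at their own pace and stop on an object; "newtons" is the grip in N (left out, the last holds). Time passes only in rows, so rows that do not move let the fingers close. It gives the time, the measured TCP pose, the force, the opening and the grip force at its end, in the units of the state.
- readout.get_state(): the state, without advancing time (a new reading comes with each control period).
- cams.get_image(name): name is "scene" or "top"; returns a dict with "image" (420x560x3 uint8, red, green, blue), "K" (3x3 intrinsics, pixels), "dist" ([k1, k2, p1, p2, k3] as OpenCV has them; the pictures are not rectified), "rvec" (rotation vector, rad) and "tvec" (3), from world to camera coordinates, as OpenCV has them. Camera axes: x right, y down, z forward; pixel columns grow to the right and rows downward; lengths in m; the calibration is good to about 2 mm. A picture is of the moment at which its call begins. There is no depth.
- env.job_done(): hands the job in; it is judged then, once.
Trained networks look in a picture, given as the dict that the camera call returned (one of the last four; its "shot" number tells which), for a name from the list of things; names that differ only in an ending like _2 or _b are one class to them, and where a whole thing is asked for, a point or a joint stands for the part that bears it (a point fixed in the world has none). Each returns a list of dicts, best first, with "p" (0 to 1); they miss things now and then, are a little off and sometimes report something else, mostly with a low value. They report only what shows in the picture. A call takes as long as a camera call.
- nets.find_in(picture, target): "pixel" ([column, row] in pixels, amid what is visible of it).
- nets.regions_of(picture, target): "mask" (420x560 bool, what is visible of it) and "pixel" ([column, row] in pixels, amid what is visible of it).
- nets.spot_point(picture, target): "pixel" ([column, row] in pixels: a listed point, or the origin of a listed thing).
The state is a dict: "time_s": time; "joints": joint angles; "joint_velocities": joint speeds; "joint_torque": joint torques, N m; "tcp_pos": TCP position; "eef_rot": TCP orientation; "force": force on the tool from outside, world axes, zero at the start; "moment": the same for the moment, N m; "gripper_width": finger opening in m; "gripper_force": force on a finger pad.
Only numpy, scipy, OpenCV 4.12 (cv2) and the standard library are available. Lean on these libraries where they do the work, as an engineer would, in place of code of your own. Each camera call takes 0.05 s, during which the arm holds its last target. There are 200 camera calls.

### The job

Take the copper shield can, which stands mouth-up in the salvage bin, and turn it over so that it stands mouth-down over the bare transformer in the open amplifier, square with the transformer and its rim flat on the chassis floor all round. It has to be laid down on the bench and taken again to turn it right over; do not drop it. Leave the other salvaged parts standing in the bin and do not push the things on the bench about or knock them over.

Things in the scene. Friction and masses are not known exactly. Their poses are not given: they have to be found in the camera images.
- shield: The copper-coloured shield can to be moved: a square cup of rigid sheet, 52 x 52 mm outside, 90 mm tall, walls 3 mm (inside 46 x 46 mm, 87 mm deep), 0.11 to 0.22 kg. Origin at the centre of the outside of its closed end; z points from the closed end to the open mouth (up at the start); x and y are square to its walls.
- shield_mouth (a point): Centre of the shield can's open mouth, in the plane of its rim, 90 mm along the can's z from its origin.
- bin: Grey open plastic salvage bin, fixed, 330 (x) x 220 (y) x 55 mm tall outside, walls and floor 5 mm. Origin at the centre of its underside, z up. It stands to the left or the right of the robot's middle; five parts stand loose in it, one in each of five of six places 105 mm (x) by 100 mm (y) apart.
- grey_can: Another shield can of the same shape and size as the copper one, but aluminium grey, standing mouth-up in the bin; not to be moved. Origin at the centre of its underside. 0.16 kg.
- capacitor: Blue round capacitor standing in the bin, 40 mm diameter, 95 mm tall. Origin at the centre of its underside. 0.17 kg.
- heatsink: Black finned heat sink lying in the bin, 60 x 50 x 35 mm tall. Origin at the centre of its underside. 0.15 kg.
- choke: Dark choke with a yellow winding standing in the bin, 50 x 52 x 44 mm tall. Origin at the centre of its underside. 0.3 kg.
- chassis: Open amplifier chassis, fixed, on the other side of the robot's middle from the bin: 270 (x) x 230 (y) mm, sides and rear 50 mm tall, aluminium front panel (towards its -x, with knobs) 60 mm tall and 250 mm wide, floor 3 mm thick. Inside: black capacitors 45 mm tall behind the front panel, a heat sink 48 mm tall along the rear. Origin at the centre of its underside, z up.
- seat (a point): On the chassis floor at the middle of the transformer's foot; x and y are square to the transformer, z up. The transformer (dark core, yellow winding, fixed) is 34 x 34 mm overall and 40 mm tall above this point (the thin green circuit board has no contact). Nothing else stands within 55 mm of it. The can's rim rests at this point's height when home.
- mat: Blue bench mat, fixed, 340 (x) x 160 (y) x 2 mm thick, in the middle between bin and chassis, with nothing on it. Origin at the centre of its underside.
- multimeter: Yellow multimeter lying on the bench beyond the mat, 180 x 90 x 42 mm. Origin at the centre of its underside.
- screwdriver: Screwdriver with a red handle lying on the bench, far side.
- spool: Reel of solder, 60 mm diameter, 48 mm tall, standing on its flange on the far side. Origin at the centre of its underside.
- flux: Green bottle with a yellow cap, 44 mm diameter, 110 mm tall, standing on the far side. Origin at the centre of its underside.

How it is judged:
On the way, in this order (a step that is already met when the one before it is completed fails the run):
1. the copper can is clear of the bin: its closed end more than 65 mm above the bench top (height (world z) of shield above 0.065 m), for 0.1 s.
2. the copper can lies on its side on the bench, let go: its axis within about 9 degrees of level, its middle less than 45 mm above the bench, outside the bin, no finger touching it (angle between shield's own z axis and vertical between 1.41 and 1.73 rad and height (world z) of shield below 0.045 m and contact force between the fingers and shield below 0.05 N and (x of shield in the frame of bin above 0.165 m or x of shield in the frame of bin below -0.165 m or y of shield in the frame of bin above 0.11 m or y of shield in the frame of bin below -0.11 m)), for 0.2 s.
At the end, for the whole second after the job is handed in: The copper can stands at rest mouth-down over the transformer: within 3 degrees of upright, rim centre within 9 mm sideways of the seat and under 3 mm above it, walls square with it within 11 degrees (any way round). The other four parts stand upright (within 8 degrees) on the bin floor (angle between shield's own z axis and vertical above 3.09 rad and horizontal distance between shield_mouth and seat below 0.009 m and z of shield_mouth in the frame of seat below 0.003 m and (angle between the x axis of shield and the x axis of seat, either way round below 0.2 rad or angle between the x axis of shield and the y axis of seat, either way round below 0.2 rad) and linear speed of shield below 0.01 m/s and angle between each of grey_can, capacitor, heatsink, choke's own z axis and vertical below 0.15 rad and z of each of grey_can, capacitor, heatsink, choke in the frame of bin below 0.012 m); the robot touches nothing.
It fails at once if the copper can is dropped or thrown: faster than 0.6 m/s with no finger touching it (contact force between the fingers and shield below 0.05 N and linear speed of shield above 0.6 m/s).
It fails at once if another salvaged part is knocked over (tilted more than 0.6 rad) or taken out of the bin (angle between any of grey_can, capacitor, heatsink, choke's own z axis and vertical above 0.6 rad or z of any of grey_can, capacitor, heatsink, choke in the frame of bin above 0.05 m).
It fails at once if the multimeter, screwdriver, solder reel or bottle is moved more than 30 mm, or the reel or bottle is knocked over (angle between any of flux, spool's own z axis and vertical above 0.6 rad or distance of any of multimeter, screwdriver, spool, flux from where it was at the start of the episode above 0.03 m).
It also fails if it takes over 61 s, if anything falls off the work surface, if the arm or the gripper's body presses on something with over 40 N, if the wrist force passes 120 N, or if a joint passes its speed limit or range.

## Working session

There is one attempt and no reset: what is moved stays moved. The work goes in short steps, Python scripts to look and compute and a tool call to move; the robot and the scene stay as the last step left them, time stands still between calls to the robot, and variables do not carry over. Pictures are saved under pics/ and viewed, at most 10 in all, crops included, and the job is handed in when it is done.

Besides the shell and the picture viewer there is one more tool, called after "Call:" as a command line: name --pt "numbers of a row" for each row, then --argument value for the rest. send_rows: Moves the arm, as the interface text tells. Its arguments: {"type":"object","properties":{"increments":{"type":"array","items":{"type":"array","items":{"type":"number"}}},"newtons":{"type":"number"}},"required":["increments"]}

```bash
mkdir -p pics
cat > h.py <<'E'
import numpy as np, cv2
from workcell import readout, cams, env, nets
from scipy.spatial.transform import Rotation as R
def ray(c,px):
    Rm=cv2.Rodrigues(np.array(c['rvec'],float))[0]; t=np.array(c['tvec'],float)
    u=cv2.undistortPoints(np.array([[px]],float),np.array(c['K']),np.array(c['dist'])).ravel()
    return -Rm.T@t, Rm.T@np.array([u[0],u[1],1])
def onz(c,px,z):
    o,d=ray(c,px); return o+d*(z-o[2])/d[2]
def tri(pairs):
    A=np.zeros((3,3));b=np.zeros(3)
    for c,p in pairs:
        o,d=ray(c,p); d=d/np.linalg.norm(d); M=np.eye(3)-np.outer(d,d); A+=M;b+=M@o
    return np.linalg.solve(A,b)
def proj(c,P):
    return cv2.projectPoints(np.array(P,float).reshape(-1,1,3),np.array(c['rvec']),np.array(c['tvec']),np.array(c['K']),np.array(c['dist']))[0].reshape(-1,2)
def save(c,n): cv2.imwrite('pics/'+n,c['image'][:,:,::-1])
E
python3 - <<'E'
from h import *
s=readout.get_state(); print({k:np.round(v,3) for k,v in s.items()}); print(R.from_quat(np.roll(s['eef_rot'],-1)).as_matrix().round(2))
cs={n:cams.get_image(n) for n in('scene','top')}
for n,c in cs.items(): save(c,n+'0.png'); print(n,ray(c,[280,210]))
for t in ['shield','shield_mouth','seat','bin','chassis','mat','grey_can','capacitor','heatsink','choke','multimeter','screwdriver','spool','flux']:
    P=[]
    for n,c in cs.items():
        r=nets.spot_point(c,t)
        if r: P.append((c,r[0]['pixel'])); print(t,n,np.round(r[0]['pixel'],1),round(r[0]['p'],2),onz(c,r[0]['pixel'],0.005).round(3),end=' | ')
    if len(P)==2: print(tri(P).round(3))
    else: print()
E
cat > /dev/null; ls pics
```

```text
{'time_s': np.float64(0.0), 'joints': array([1.156, 0.049, 0.098, 1.622, 0.   , 1.443]), 'joint_velocities': array([ 0.   ,  0.   ,  0.001, -0.   ,  0.001, -0.001]), 'joint_torque': array([-1.0000e-03, -3.3878e+01,  3.2002e+01,  2.0000e-02, -0.0000e+00,
        0.0000e+00]), 'tcp_pos': array([0.148, 0.503, 0.23 ]), 'eef_rot': array([-0.   ,  0.143,  0.99 , -0.001]), 'force': array([-0.721, -0.46 , -0.213]), 'moment': array([-0.052, -0.036, -0.003]), 'gripper_force': np.float64(0.0), 'gripper_width': np.float64(0.086)}
[[-0.96  0.28 -0.  ]
 [ 0.28  0.96 -0.  ]
 [ 0.   -0.   -1.  ]]
scene (array([1.26960333, 0.0892619 , 1.20011924]), array([-0.53179428, -0.07795331, -0.84329983]))
top (array([ 0.40842385, -0.02739712,  1.12771111]), array([ 0.17354699, -0.01424957, -0.98482492]))
shield scene [180.7 163.3] 0.92 [ 0.398 -0.316  0.005] | shield top [384.4 289.5] 0.97 [ 0.39  -0.313  0.005] | [ 0.39  -0.318 -0.007]
shield_mouth scene [171.3 139.1] 0.87 [ 0.316 -0.364  0.005] | shield_mouth top [399.2 286.9] 0.95 [ 0.395 -0.353  0.005] | [ 0.397 -0.324  0.106]
seat scene [385.4 228.6] 0.8 
[... 816 characters left out ...]
6]
choke scene [207.4 196.1] 0.78 [ 0.497 -0.219  0.005] | choke top [352.1 246.8] 0.83 [ 0.503 -0.233  0.005] | [ 0.502 -0.224  0.013]
multimeter scene [268.8 296.6] 0.88 [ 0.761 -0.015  0.005] | multimeter top [265.9 156.7] 0.96 [ 0.756 -0.008  0.005] | [ 0.759 -0.012 -0.   ]
screwdriver scene [378.7 304.2] 0.82 [0.748 0.245 0.005] | screwdriver top [176.  165.1] 0.72 [0.737 0.241 0.005] | [ 0.742  0.246 -0.01 ]
spool scene [192.4 287.9] 0.71 [ 0.763 -0.201  0.005] | spool top [337.7 157.5] 0.6 [ 0.75  -0.206  0.005] | [ 0.756 -0.207 -0.013]
flux scene [162.3 280.6] 0.67 [ 0.754 -0.279  0.005] | flux top [367.3 158.5] 0.66 [ 0.746 -0.288  0.005] | [ 0.749 -0.287 -0.007]
scene0.png
top0.png
```

View pics/top0.png

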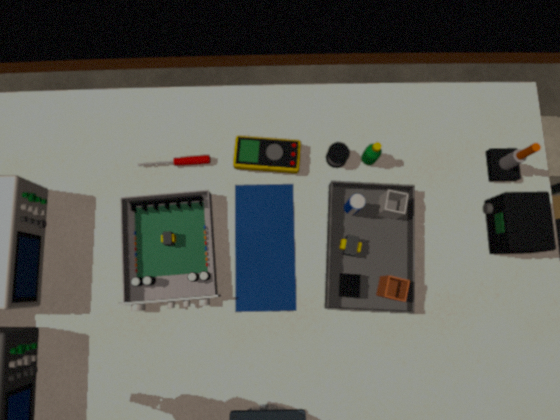

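View pics/scene0.png

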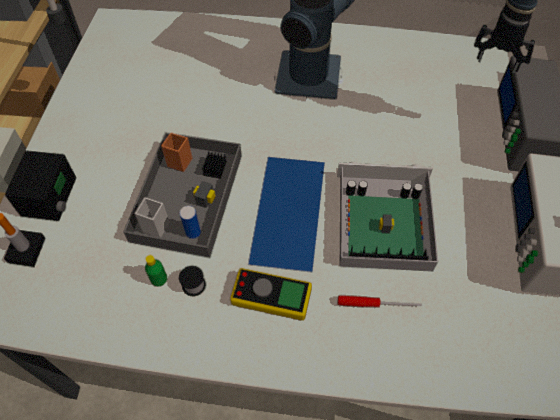

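The top view shows the copper can at about (397,289), the transformer at (168,238) and the mat at (266,246). The scene view shows the same layout, with the can at (176,152) and the transformer at (387,223). Next I'll get yaws by silhouette fits.

```bash
cat >> h.py <<'E'
from scipy.optimize import minimize
def boxpts(x,y,z0,z1,yaw,w):
    c,s=np.cos(yaw),np.sin(yaw); h=w/2
    return np.array([[x+c*a-s*b,y+s*a+c*b,z] for z in(z0,z1) for a,b in((-h,-h),(h,-h),(h,h),(-h,h))])
def fit(ms,x,y,z0,z1,w):
    def cost(v):
        k=0
        for c,m in ms:
            im=np.zeros(m.shape,np.uint8); p=cv2.convexHull((proj(c,boxpts(v[0],v[1],z0,z1,v[2],w))*16).astype(np.int32))
            big=np.zeros((m.shape[0]*4,m.shape[1]*4),np.uint8); cv2.fillConvexPoly(big,((p+8)*4//1),255,lineType=cv2.LINE_AA,shift=4)
            im=cv2.resize(big,m.shape[::-1],interpolation=cv2.INTER_AREA)/255.
            k+=np.abs(im-m).sum()/m.sum()
        return k
    best=min((minimize(cost,[x,y,a],method='Nelder-Mead',options=dict(initial_simplex=[[x,y,a],[x+.006,y,a],[x,y+.006,a],[x,y,a+.25]],xatol=2e-4,fatol=1e-4)) for a in np.radians([-35,-15,0,15,35])),key=lambda r:r.fun)
    return best.x,best.fun
E
python3 - <<'E'
from h import *
cs={n:cams.get_image(n) for n in('scene','top')}
ms=[(c,nets.regions_of(c,'shield')[0]['mask'].astype(float)) for c in cs.values()]
v,f=fit(ms,.392,-.32,.005,.095,.052); print('can',v.round(4),np.degrees(v[2]).round(1),f)
tiles=[];mt=[]
for n,c in cs.items():
    im=c['image'].astype(int); m=np.zeros(im.shape[:2]); u,w=proj(c,[.536,.255,.02])[0].astype(int)
    ex=im[...,1]-np.maximum(im[...,0],im[...,2])
    k=(ex<12).astype(np.uint8)
    sub=np.zeros_like(k); sub[w-16:w+17,u-16:u+17]=k[w-16:w+17,u-16:u+17]
    nl,lab,st,_=cv2.connectedComponentsWithStats(sub); i=lab[w,u]; 
    m=(lab==i).astype(float) if i else sub.astype(float); mt.append((c,m)); print(n,m.sum())
    a=c['image'][w-22:w+22,u-22:u+22][:,:,::-1]; b=np.repeat(m[w-22:w+22,u-22:u+22,None]*255,3,2).astype(np.uint8)
    tiles.append(np.hstack([cv2.resize(q,(280,280),interpolation=cv2.INTER_NEAREST) for q in(cv2.convertScaleAbs(a,alpha=1.8),b)]))
cv2.imwrite('pics/tr.png',np.vstack(tiles))
v,f=fit(mt,.536,.255,.003,.043,.034); print('trafo',v.round(4),np.degrees(v[2]).round(1),f)
for t in('chassis','mat','bin'):
    for n,c in cs.items():
        r=nets.regions_of(c,t)
        if r:
            q=cv2.findContours(r[0]['mask'].astype(np.uint8),0,1)[0]; q=max(q,key=cv2.contourArea).reshape(-1,2)
            P=np.array([onz(c,p,0.002 if t=='mat' else .05)[:2] for p in q],np.float32); print(t,n,cv2.minAreaRect(P))
E
```

```text
can [ 0.3936 -0.3199 -0.2547] -14.6 0.10632949004334978
scene 230.0
top 183.0
trafo [ 0.5324  0.2526 -0.2907] -16.7 0.596395306043539
chassis scene ((0.5165659189224243, 0.25171276926994324), (0.32068756222724915, 0.25426971912384033), 4.354896545410156)
chassis top ((0.5022873878479004, 0.24605077505111694), (0.29746532440185547, 0.24554182589054108), 3.0487823486328125)
mat scene ((0.5112892985343933, -0.0006327331066131592), (0.15968963503837585, 0.34232690930366516), 89.92416381835938)
mat top ((0.5090649127960205, -0.001678071916103363), (0.16019625961780548, 0.3426865339279175), 89.83268737792969)
bin scene ((0.5139206051826477, -0.2700403928756714), (0.2384214848279953, 0.3612775504589081), 85.70547485351562)
bin top ((0.5028941035270691, -0.274569571018219), (0.2300487458705902, 0.3367087244987488), 86.01119995117188)
```

View pics/tr.png

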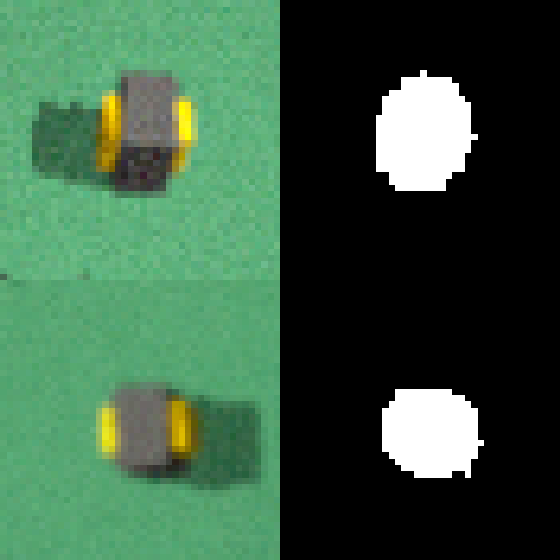

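```bash
cat >> h.py <<'E'
from scipy.linalg import logm, expm
def T(p,M): A=np.eye(4);A[:3,:3]=M;A[:3,3]=p;return A
def cur():
    s=readout.get_state(); return T(s['tcp_pos'],R.from_quat(np.roll(s['eef_rot'],-1)).as_matrix())
def frame(yaw,tilt):
    """tool y at yaw (deg, closing axis); tilt>0: tool z leans to -s, s=yaw+90deg"""
    a=np.radians(yaw);b=np.radians(tilt); y=np.array([np.cos(a),np.sin(a),0]); s=np.array([-y[1],y[0],0])
    z=-np.cos(b)*np.array([0,0,1])-np.sin(b)*s
    return np.column_stack([np.cross(y,z),y,z])
def rows(A,B,n):
    I=expm(np.real(logm(np.linalg.inv(A)@B))/n); 
    print(n,'x',np.r_[np.degrees(R.from_matrix(I[:3,:3]).as_rotvec()),I[:3,3]*1e3].round(2).tolist())
E
python3 - <<'E'
from h import *
C=cur(); y=-14.6; s=np.array([-np.sin(np.radians(y)),np.cos(np.radians(y)),0])
can=np.array([.3936,-.3199,0])
F=frame(y,45); g=can+s*.003+[0,0,.079]; G=g-.003*F[:,2]; P=G-.07*F[:,2]
D=T(can+s*.06+[0,0,.2],frame(y,0))
rows(C,D,24); rows(D,T(P,F),8); rows(T(P,F),T(G,F),5); print(P,G)
# two-box trafo fit
cs=[cams.get_image(n) for n in('scene','top')]
mt=[]
for c in cs:
    im=c['image'].astype(int); u,w=proj(c,[.536,.255,.02])[0].astype(int)
    k=((im[...,1]-np.maximum(im[...,0],im[...,2]))<12).astype(np.uint8); sub=np.zeros_like(k); sub[w-16:w+17,u-16:u+17]=k[w-16:w+17,u-16:u+17]
    lab=cv2.connectedComponents(sub)[1]; mt.append((c,(lab==lab[w,u]).astype(float)))
def bx(x,y,z0,z1,yaw,a,b):
    q=boxpts(0,0,z0,z1,0,1)*[a,b,1]; q[:,:2]=q[:,:2]@R.from_euler('z',yaw).as_matrix()[:2,:2].T+[x,y]; return q
def cost(v):
    k=0
    for c,m in mt:
        big=np.zeros((1680,2240),np.uint8)
        for q in(bx(v[0],v[1],.003,.043,v[2],.034,v[3]),bx(v[0],v[1],.003+v[5],.043-v[5],v[2],v[4],.034)):
            cv2.fillConvexPoly(big,cv2.convexHull(((proj(c,q)+.5)*64).astype(np.int32)),255,shift=4)
        k+=np.abs(cv2.resize(big,(560,420),interpolation=cv2.INTER_AREA)/255.-m).sum()/m.sum()
    return k
for a in np.radians([-12,-5,3,10]):
    x0=[.535,.255,a,.022,.024,.006]; r=minimize(cost,x0,method='Nelder-Mead',options=dict(initial_simplex=[x0]+[np.add(x0,np.eye(6)[i]*d) for i,d in enumerate([.005,.005,.15,.004,.004,.003])]))
    print(r.x.round(4),np.degrees(r.x[2]).round(1),r.fun.round(3))
E
```

```text
24 x [-0.0, 0.0, 3.67, -36.36, -8.09, 1.3]
8 x [0.0, -5.62, 0.0, 2.35, 0.0, 8.61]
5 x [0.0, 0.0, 0.0, 0.0, 0.0, 14.0]
[ 0.40736772 -0.26704489  0.1306188 ] [ 0.39489093 -0.31494405  0.08112132]
[0.5322 0.2525 0.039  0.0174 0.0224 0.0088] 2.2 0.251
[0.5326 0.2524 0.0293 0.0192 0.0216 0.0097] 1.7 0.246
[0.5328 0.2524 0.0525 0.0187 0.0221 0.0084] 3.0 0.246
[0.5321 0.2526 0.0185 0.0194 0.0247 0.0112] 1.1 0.254
```

Call:
send_rows --pt "0 0 3.67 -36.4 -8.1 1.3 78" --pt "0 0 3.67 -36.4 -8.1 1.3 78" --pt "0 0 3.67 -36.4 -8.1 1.3 78" --pt "0 0 3.67 -36.4 -8.1 1.3 78" --pt "0 0 3.67 -36.4 -8.1 1.3 78" --pt "0 0 3.67 -36.4 -8.1 1.3 78" --pt "0 0 3.67 -36.4 -8.1 1.3 78" --pt "0 0 3.67 -36.4 -8.1 1.3 78" --newtons 60

```text
time_s: 2.77
tcp_pos: [0.3697, 0.3054, 0.2208]
eef_rot: [0.0, 0.39, 0.921, 0.0]
force: [0.6, 0.4, -1.1]
gripper_width: 0.078
gripper_force: 0.0
```

Call:
send_rows --pt "0 0 3.67 -36.4 -8.1 1.3 78" --pt "0 0 3.67 -36.4 -8.1 1.3 78" --pt "0 0 3.67 -36.4 -8.1 1.3 78" --pt "0 0 3.67 -36.4 -8.1 1.3 78" --pt "0 0 3.67 -36.4 -8.1 1.3 78" --pt "0 0 3.67 -36.4 -8.1 1.3 78" --pt "0 0 3.67 -36.4 -8.1 1.3 78" --pt "0 0 3.67 -36.4 -8.1 1.3 78"

```text
time_s: 3.43
tcp_pos: [0.4641, 0.0255, 0.2104]
eef_rot: [0.0, 0.611, 0.792, 0.0]
force: [0.6, -0.1, 0.0]
gripper_width: 0.0783
gripper_force: 0.0
```

Call:
send_rows --pt "0 0 3.67 -36.4 -8.1 1.3 78" --pt "0 0 3.67 -36.4 -8.1 1.3 78" --pt "0 0 3.67 -36.4 -8.1 1.3 78" --pt "0 0 3.67 -36.4 -8.1 1.3 78" --pt "0 0 3.67 -36.4 -8.1 1.3 78" --pt "0 0 3.67 -36.4 -8.1 1.3 78" --pt "0 0 3.67 -36.4 -8.1 1.3 78" --pt "0 0 3.67 -36.4 -8.1 1.3 78"

```text
time_s: 4.1
tcp_pos: [0.4091, -0.2646, 0.2]
eef_rot: [0.0, 0.792, 0.611, 0.0]
force: [0.7, -0.5, -0.6]
gripper_width: 0.0782
gripper_force: 0.0
```

Call:
send_rows --pt "0 -5.62 0 2.35 0 8.6 78" --pt "0 -5.62 0 2.35 0 8.6 78" --pt "0 -5.62 0 2.35 0 8.6 78" --pt "0 -5.62 0 2.35 0 8.6 78" --pt "0 -5.62 0 2.35 0 8.6 78" --pt "0 -5.62 0 2.35 0 8.6 78" --pt "0 -5.62 0 2.35 0 8.6 78" --pt "0 -5.62 0 2.35 0 8.6 78"

```text
time_s: 4.77
tcp_pos: [0.409, -0.2676, 0.1314]
eef_rot: [0.237, 0.73, 0.565, -0.303]
force: [0.3, -0.8, 0.3]
gripper_width: 0.0777
gripper_force: 0.0
```

```bash
cat >> h.py <<'E'
def goto(G,n):
    C=cur(); rows(C,G,n)
    s=readout.get_state(); print('t',s['time_s'].round(2),'tcp',s['tcp_pos'].round(4),'q',s['joints'].round(2),'F',s['force'].round(1),'w',s['gripper_width'].round(4),'gf',s['gripper_force'].round(1))
E
python3 - <<'E'
from h import *
y=-14.6; s=np.array([-np.sin(np.radians(y)),np.cos(np.radians(y)),0]); can=np.array([.3936,-.3199,0])
F=frame(y,45); g=can+s*.003+[0,0,.079]; G=g-.003*F[:,2]
goto(T(G,F),6); goto(T(G-.07*F[:,2],F),1)
E
```

```text
6 x [0.04, 0.04, -0.0, 0.14, -0.31, 11.74]Traceback (most recent call last):
  File "<stdin>", line 4, in <module>
  File "h.py", line 47, in goto
    s=readout.get_state(); print('t',s['time_s'].round(2),'tcp',s['tcp_pos'].round(4),'q',s['joints'].round(2),'F',s['force'].round(1),'w',s['gripper_width'].round(4),'gf',s['gripper_force'].round(1))
                                     ^^^^^^^^^^^^^^^^^
AttributeError: 'float' object has no attribute 'round'
```

Call:
send_rows --pt "0 0 0 0 -0.3 12 78" --pt "0 0 0 0 -0.3 12 78" --pt "0 0 0 0 -0.3 12 78" --pt "0 0 0 0 -0.3 12 78" --pt "0 0 0 0 -0.3 12 78" --pt "0 0 0 0 -0.3 10 78" --pt "0 0 0 0 0 0 78" --pt "0 0 0 0 0 0 40"

```text
time_s: 5.43
tcp_pos: [0.3936, -0.3152, 0.0808]
eef_rot: [0.233, 0.731, 0.566, -0.303]
force: [-0.0, 0.9, -0.2]
gripper_width: 0.0675
gripper_force: 0.0
```

Call:
send_rows --pt "0 0 0 0 0 0 40" --pt "0 0 0 0 0 0 40" --pt "0 0 0 0 0 0 40" --pt "0 0 0 0 0 0 40" --pt "0 0 0 0 0 0 40"

```text
time_s: 5.85
tcp_pos: [0.3952, -0.3153, 0.0822]
eef_rot: [0.235, 0.731, 0.566, -0.302]
force: [-0.0, 2.0, 3.0]
gripper_width: 0.0504
gripper_force: 63.0
```

```bash
sed -i "s/'t',s\['time_s'\].round(2)/'t',s['time_s']/; s/s\['gripper_width'\].round(4)/s['gripper_width']/; s/s\['gripper_force'\].round(1)/s['gripper_force']/" h.py
python3 - <<'E'
from h import *
y=-14.6; s=np.array([-np.sin(np.radians(y)),np.cos(np.radians(y)),0]); can=np.array([.3936,-.3199,0])
C=cur()
L=C.copy(); L[:3,3]+=[0,0,.13]; goto(L,8)
# can pose in tool, then lay pose: turn 90 deg, can axis along -y, closing along x, tool y yaw 0
F0=C[:3,:3]; X=np.linalg.inv(C)@T(can+[0,0,.005],R.from_euler('z',y,degrees=True).as_matrix())
B=T([.48,0,.0],frame(0,-45)); W=B@X; print('canz',W[:3,2].round(3),'canorigin',W[:3,3].round(4),X[:3,3].round(4))
B[:3,3]+=np.array([.48,.045,.030])-W[:3,3]; print('lay tcp',B[:3,3].round(4))
M=B.copy(); M[:3,3]+=[0,0,.12]; rows(L,M,16)
c=cams.get_image('top'); save(c,'g1.png')
E
```

```text
8 x [-0.0, 0.0, 0.0, -11.49, 0.03, -11.49]
t 5.85 tcp [ 0.3952 -0.3153  0.0822] q [-0.36 -0.06 -0.5   1.02 -0.78  1.42] F [-0.  2.  3.] w 0.050443167541768974 gf 62.9867684841156
canz [ 0.002 -1.     0.   ] canorigin [ 0.4795  0.0772 -0.0049] [ 0.0511 -0.0005  0.058 ]
lay tcp [ 0.4805 -0.0322  0.0349]
16 x [0.01, 5.59, -1.0, 20.48, 3.13, 2.86]
```

Call:
send_rows --pt "0 0 0 -6 0 -6 40" --pt "0 0 0 -12 0 -12 40" --pt "0 0 0 -12 0 -12 40" --pt "0 0 0 -12 0 -12 40" --pt "0 0 0 -12 0 -12 40" --pt "0 0 0 -12 0 -12 40" --pt "0 0 0 -13 0 -13 40" --pt "0 0 0 -13 0 -13 40"

```text
time_s: 6.57
tcp_pos: [0.3932, -0.315, 0.2112]
eef_rot: [0.233, 0.731, 0.566, -0.303]
force: [0.5, -0.3, -1.5]
gripper_width: 0.0508
gripper_force: 62.5
```

Call:
send_rows --pt "0 5.59 -1 20.5 3.1 2.9 40" --pt "0 5.59 -1 20.5 3.1 2.9 40" --pt "0 5.59 -1 20.5 3.1 2.9 40" --pt "0 5.59 -1 20.5 3.1 2.9 40" --pt "0 5.59 -1 20.5 3.1 2.9 40" --pt "0 5.59 -1 20.5 3.1 2.9 40" --pt "0 5.59 -1 20.5 3.1 2.9 40" --pt "0 5.59 -1 20.5 3.1 2.9 40"

```text
time_s: 7.23
tcp_pos: [0.4408, -0.1933, 0.1253]
eef_rot: [-0.016, 0.751, 0.66, -0.023]
force: [-19.5, -22.6, 29.2]
gripper_width: 0.0505
gripper_force: 67.9
```

Call:
send_rows --pt "0 5.59 -1 20.5 3.1 2.9 40" --pt "0 5.59 -1 20.5 3.1 2.9 40" --pt "0 5.59 -1 20.5 3.1 2.9 40" --pt "0 5.59 -1 20.5 3.1 2.9 40" --pt "0 5.59 -1 20.5 3.1 2.9 40" --pt "0 5.59 -1 20.5 3.1 2.9 40" --pt "0 5.59 -1 20.5 3.1 2.9 40" --pt "0 5.59 -1 20.5 3.1 2.9 40"

```text
time_s: 7.9
tcp_pos: [0.479, -0.0317, 0.1538]
eef_rot: [-0.271, 0.653, 0.652, 0.272]
force: [0.2, 0.7, -1.3]
gripper_width: 0.0503
gripper_force: 76.2
```

Run:
```python
from h import *
c=cams.get_image('scene'); save(c,'h1.png'); d=cams.get_image('top')
for t in('shield','shield_mouth'):
    P=[(k,nets.spot_point(k,t)) for k in(c,d)]; P=[(k,r[0]['pixel']) for k,r in P if r and r[0]['p']>.3]; print(t,len(P),tri(P).round(3) if len(P)==2 else '')
goto(T([.4805,-.0322,.0349],frame(0,-45)),8)
cv2.imwrite('pics/h1c.png',cv2.resize(c['image'][120:300,200:380,::-1],(540,540)))
```

```text
shield 2 [ 0.474 -0.021  0.075]
shield_mouth 2 [ 0.477 -0.075  0.171]
8 x [0.01, 0.02, -0.01, -10.45, 0.18, 10.51]
t 8.2 tcp [ 0.479  -0.0323  0.1535] q [-0.61  0.27 -0.01  1.8   0.62  0.79] F [ 0.3 -0.  -0.7] w 0.05074852771497004 gf 76.11289858818054
```

View pics/h1c.png

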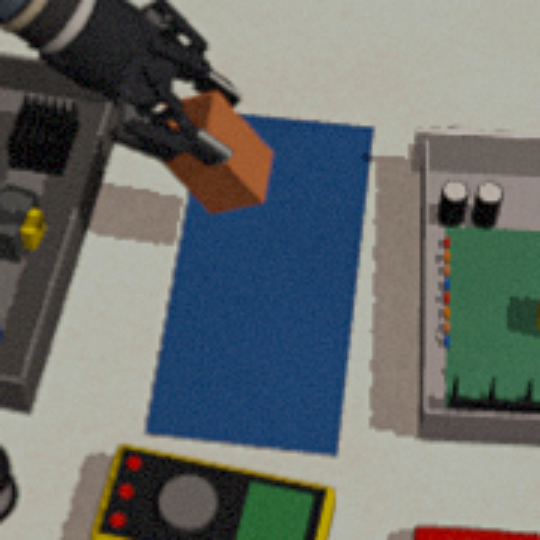

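The can caught the bin wall during the sweep and pivoted about 55° in the grip. It now hangs at (215,150) in the crop, 30° from vertical. I'll stand it upright on the mat and take it again.

```bash
cat >> h.py <<'E'
def boxhull(c,W):
    q=boxpts(0,0,0,.09,0,.052); q=q@W[:3,:3].T+W[:3,3]; return cv2.convexHull(((proj(c,q)+.5)*16).astype(np.int32))
def fitheld(cm,C,x0):
    """x=(theta deg about tool y, a,c: can origin offset in tool x,z mm, d: y). returns can pose in tool"""
    def X(v):
        M=np.column_stack([[0,1,0],[1,0,0],[0,0,-1.]]) # can x=tool y, can z=-tool z
        return T([v[1]/1e3,v[3]/1e3,v[2]/1e3],R.from_euler('y',v[0],degrees=True).as_matrix()@M)
    def cost(v):
        k=0
        for c,m in cm:
            im=np.zeros(m.shape,np.uint8); cv2.fillConvexPoly(im,boxhull(c,C@X(v)),255,lineType=cv2.LINE_AA,shift=4); im=im/255.
            dark=(c['image'].max(2)<75)
            k+=(m*(1-im)).sum()+(im*(1-m)*np.where(dark,.25,1)).sum()
        return k/sum(m.sum() for _,m in cm)
    rs=[]
    for a in x0:
        th=np.radians(a[0]) 
        x=np.array([a[0],a[1],a[2],0.]); rs.append(minimize(cost,x,method='Nelder-Mead',options=dict(initial_simplex=[x]+[x+np.eye(4)[i]*d for i,d in enumerate([12,8,8,3])])))
    r=min(rs,key=lambda r:r.fun); return r.x,r.fun,X(r.x)
E
python3 - <<'E'
from h import *
C=cur(); cm=[]
for n in('scene','top'):
    c=cams.get_image(n); r=nets.regions_of(c,'shield'); 
    if r: cm.append((c,r[0]['mask'].astype(float))); print(n,r[0]['p'],r[0]['mask'].sum())
st=[]
for th in(-60,-40,-20,0,20):
    M=R.from_euler('y',th,degrees=True).as_matrix()@[0,0,72]; st.append((th,M[0],M[2]))
v,f,X=fitheld(cm,C,st); W=C@X; print(v.round(1),f,'canz',W[:3,2].round(3),'org',W[:3,3].round(4))
# upright target
yaw=0; B=T([.48,0,0],frame(0,0))
ang=v[0]; print('tilt needed'); 
best=None
for tl in np.arange(-60,61,1.):
    Z=(frame(0,tl)@X[:3,:3])[:,2]
    if best is None or Z[2]>best[1]: best=(tl,Z[2])
print(best); B=T([.48,0,0],frame(0,best[0])); Wd=B@X; B[:3,3]+=np.array([.48,0,.012])-Wd[:3,3]
print('tcp',B[:3,3].round(4)); goto(B,10); np.save('B.npy',B)
E
```

```text
scene 0.9 839
top 0.68 709
[-17.7 -46.5  51.    1.4] 0.17168135988245425 canz [-0.001 -0.456  0.89 ] org [ 0.4804 -0.0294  0.0845]
tilt needed
(np.float64(-18.0), np.float64(0.999987415012737))
tcp [0.4786 0.0285 0.0749]
10 x [0.01, -2.69, -0.0, 0.81, -0.06, 10.01]
t 8.4 tcp [ 0.4792 -0.032   0.1539] q [-0.61  0.27 -0.01  1.8   0.62  0.79] F [ 0.6  0.3 -1.5] w 0.050625350880355025 gf 76.11303091049194
```

Call:
send_rows --pt "0 -3.4 0 1 0 12.5 40" --pt "0 -3.4 0 1 0 12.5 40" --pt "0 -3.4 0 1 0 12.5 40" --pt "0 -3.4 0 1 0 12.5 40" --pt "0 -3.4 0 1 0 12.5 40" --pt "0 -3.4 0 1 0 12.5 40" --pt "0 -3.4 0 1 0 12.5 40" --pt "0 -3.4 0 1 0 12.5 40"

```text
time_s: 9.07
tcp_pos: [0.4794, 0.0293, 0.0752]
eef_rot: [-0.107, 0.699, 0.698, 0.109]
force: [-0.0, 0.1, -2.5]
gripper_width: 0.0503
gripper_force: 76.0
```

Run:
```python
from h import *
C=cur(); cm=[]
for n in('scene','top'):
    c=cams.get_image(n); r=nets.regions_of(c,'shield'); 
    if r: cm.append((c,r[0]['mask'].astype(float)))
v,f,X=fitheld(cm,C,[(-18,-46,51),(-25,-46,51),(-10,-46,51)]); W=C@X; print(v.round(1),f,'canz',W[:3,2].round(3),'org',W[:3,3].round(4))
B=C.copy(); B[2,3]-=.01; goto(B,4)
```

```text
Traceback (most recent call last):
  File "h.py", line 65, in fitheld
    x=np.array([a[0],a[1],a[2],0.]); rs.append(minimize(cost,x,method='Nelder-Mead',options=dict(initial_simplex=[x]+[x+np.eye(4)[i]*d for i,d in enumerate([12,8,8,3])])))
                                               ~~~~~~~~^^^^^^^^^^^^^^^^^^^^^^^^^^^^^^^^^^^^^^^^^^^^^^^^^^^^^^^^^^^^^^^^^^^^^^^^^^^^^^^^^^^^^^^^^^^^^^^^^^^^^^^^^^^^^^^^^^^
  File "h.py", line 61, in cost
    return k/sum(m.sum() for _,m in cm)
           ~^~~~~~~~~~~~~~~~~~~~~~~~~~~
ZeroDivisionError: division by zero
```

Call:
send_rows --pt "0 0 0 -0.6 0 1.9 40" --pt "0 0 0 -0.6 0 1.9 40" --pt "0 0 0 -0.6 0 1.9 40" --pt "0 0 0 0 0 0 40"

```text
time_s: 9.6
tcp_pos: [0.4795, 0.0282, 0.0686]
eef_rot: [-0.109, 0.7, 0.698, 0.11]
force: [0.9, -0.2, -0.7]
gripper_width: 0.0506
gripper_force: 76.1
```

Call:
send_rows --pt "0 0 0 -0.4 0 1.4 40" --pt "0 0 0 -0.4 0 1.4 40" --pt "0 0 0 0 0 0 40"

```text
time_s: 9.85
tcp_pos: [0.4796, 0.0291, 0.0679]
eef_rot: [-0.109, 0.699, 0.698, 0.11]
force: [-3.3, 0.7, 8.0]
gripper_width: 0.0511
gripper_force: 77.2
```

Run:
```python
from h import *
c=cams.get_image('scene'); d=cams.get_image('top')
a=[cv2.resize(k['image'][y:y+120,x:x+120,::-1],(400,400)) for k,x,y in((c,235,130),(d,200,190))]
cv2.imwrite('pics/st.png',np.hstack(a))
```

```text
(no output)
```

View pics/st.png

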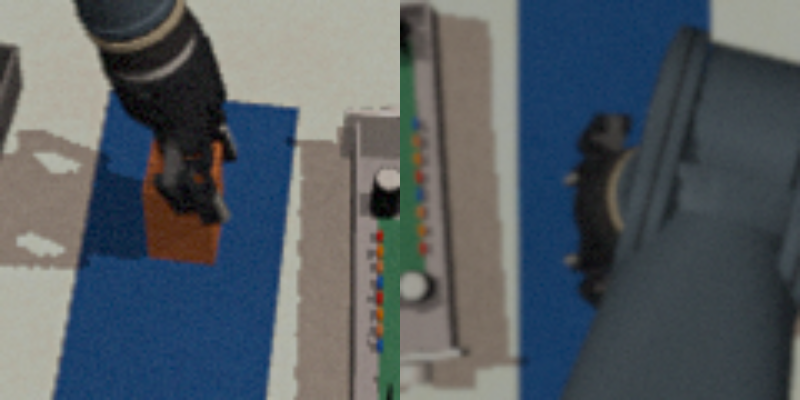

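The scene crop shows the can standing nearly upright on the mat around (185,205), touching with 8 N. I'll let it go and measure again.

Call:
send_rows --pt "0 0 0 0 0 0 56" --pt "0 0 0 0 0 0 62" --pt "0 0 0 0 0 0 78" --pt "0 0 0 0 0 -8 78" --pt "0 0 0 0 0 -20 78" --pt "0 0 0 0 0 -25 78" --pt "0 0 0 0 0 -25 78" --pt "0 0 0 0 0 -25 78"

```text
time_s: 10.62
tcp_pos: [0.4789, -0.0028, 0.1651]
eef_rot: [-0.109, 0.699, 0.698, 0.109]
force: [-0.3, -1.0, -0.0]
gripper_width: 0.078
gripper_force: 0.0
```

Call:
send_rows --pt "0 -6 0 0 0 -15 78" --pt "0 -7 0 -8 0 -10 78" --pt "0 -7 0 -12 0 0 78" --pt "0 -7 0 -15 0 0 78" --pt "0 -7 0 -20 0 0 78" --pt "0 -7 0 -20 0 0 78" --pt "0 -7 0 -20 0 0 78" --pt "0 -7 0 -20 0 0 78"

```text
time_s: 11.28
tcp_pos: [0.4793, -0.119, 0.2142]
eef_rot: [0.228, 0.67, 0.669, -0.227]
force: [-0.5, -0.0, -1.3]
gripper_width: 0.078
gripper_force: 0.0
```

Run:
```python
from h import *
cs=[cams.get_image(n) for n in('scene','top')]; ms=[]
for c in cs:
    r=nets.regions_of(c,'shield')
    if r: ms.append((c,r[0]['mask'].astype(float))); print(r[0]['p'],r[0]['mask'].sum())
for t in('shield','shield_mouth','grey_can','capacitor','heatsink','choke'):
    P=[(k,nets.spot_point(k,t)) for k in cs]; P=[(k,r[0]['pixel']) for k,r in P if r]; print(t,len(P),tri(P).round(3) if len(P)==2 else '')
v,f=fit(ms,.48,.01,.002,.092,.052); print(v.round(4),np.degrees(v[2]),f)
goto(cur(),1); print(cur()[:3,2].round(3))
for c in cs:
  for p in (proj(c,boxpts(v[0],v[1],.002,.092,v[2],.052))): cv2.circle(c['image'],tuple(int(round(a)) for a in p),1,(0,255,0),-1)
cv2.imwrite('pics/st2.png',np.hstack([cv2.resize(k['image'][y:y+120,x:x+120,::-1],(400,400)) for k,x,y in((cs[0],235,130),(cs[1],200,190))]))
```

```text
0.76 780
0.53 29
shield 2 [ 0.482  0.001 -0.02 ]
shield_mouth 2 [0.481 0.    0.097]
grey_can 2 [ 0.609 -0.336 -0.007]
capacitor 2 [ 0.613 -0.232  0.007]
heatsink 2 [ 0.406 -0.213  0.014]
choke 2 [ 0.512 -0.224  0.017]
[ 0.4769 -0.0005  0.0291] 1.6674528035425635 16.216339869281047
1 x [-0.0, -0.0, -0.0, -0.0, 0.0, 0.0]
t 12.0833 tcp [ 0.479  -0.1186  0.2127] q [ 0.01 -0.06 -0.17  1.47 -0.65  1.59] F [-0.2 -0.   0.5] w 0.07806565167992487 gf 0.0
[-0.001 -0.604 -0.797]
```

View pics/st2.png

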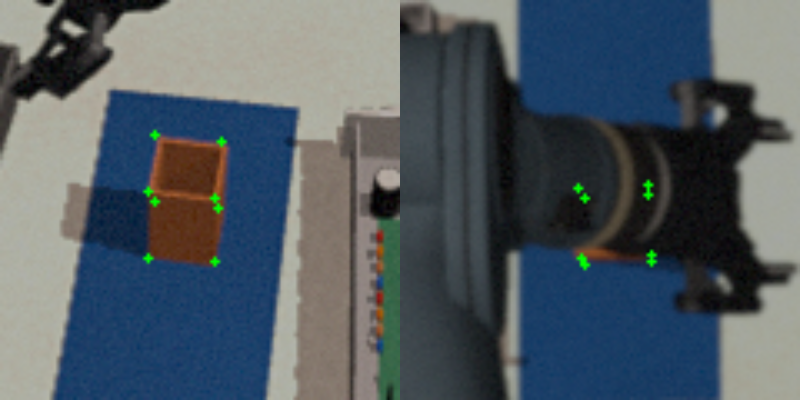

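Green marks show the can upright at about (0.48, 0), square with the world, with the fit about 1 px off. Next is a regrasp with 45° tilt.

Run:
```python
from h import *
c=cams.get_image('scene'); m=nets.regions_of(c,'shield')[0]['mask'].astype(float)
v,f=fit([(c,m)],.48,.0,.002,.092,.052); print(v.round(4),np.degrees(v[2]),f)
y=np.degrees(v[2]); s=np.array([-np.sin(v[2]),np.cos(v[2]),0])
F=frame(y,45); can=np.array([v[0],v[1],0]); G=can+s*.003+[0,0,.077]-.003*F[:,2]
P=G-.07*F[:,2]; V=T([v[0],.06,.21],F); goto(V,6); rows(V,T(P,F),4); print(V[:3,3],P,G); np.save('can.npy',v)
```

```text
[ 0.4786  0.0008 -0.0836] -4.787699120767155 0.07359364017547687
6 x [0.51, -1.3, 0.59, 22.93, -1.12, -18.97]
t 12.1833 tcp [ 0.479  -0.1185  0.2127] q [ 0.01 -0.06 -0.17  1.47 -0.65  1.59] F [-0.1  0.3  0.2] w 0.07805283572026295 gf 0.0
4 x [0.0, -0.0, -0.0, 13.61, 1.24, 15.17]
[0.47862708 0.06       0.21      ] [0.48318578 0.05519704 0.1286188 ] [0.47905452 0.00587228 0.07912132]
```

Call:
send_rows --pt "0 -1.3 0 22.9 0 -19 78" --pt "0 -1.3 0 22.9 0 -19 78" --pt "0 -1.3 0 22.9 0 -19 78" --pt "0 -1.3 0 22.9 0 -19 78" --pt "0 -1.3 0 22.9 0 -19 78" --pt "0 -1.3 0 22.9 0 -19 78" --pt "0 0 0 13.6 0 15.2 78" --pt "0 0 0 13.6 0 15.2 78"

```text
time_s: 12.85
tcp_pos: [0.4805, 0.0603, 0.1691]
eef_rot: [0.271, 0.653, 0.654, -0.269]
force: [0.1, 0.0, 0.2]
gripper_width: 0.0779
gripper_force: 0.0
```

Call:
send_rows --pt "0 0 0 13.6 0 15.2 78" --pt "0 0 0 13.6 0 15.2 78" --pt "0 0 0 0 0 0 78"

```text
time_s: 13.1
tcp_pos: [0.4769, 0.0549, 0.1244]
eef_rot: [0.268, 0.653, 0.653, -0.274]
force: [-0.8, -0.3, -1.0]
gripper_width: 0.0779
gripper_force: 0.0
```

Run:
```python
from h import *
goto(T([.479,.0059,.0791],frame(0,45)),6)
```

```text
6 x [-0.06, 0.02, 0.04, -0.42, 0.4, 11.11]
t 13.1 tcp [0.4769 0.0549 0.1244] q [ 0.41  0.29 -0.05  1.62 -0.71  2.12] F [-0.8 -0.3 -1. ] w 0.07794366167343021 gf 0.0
```

Call:
send_rows --pt "0 0 0 -0.4 0 11 78" --pt "0 0 0 -0.4 0 11 78" --pt "0 0 0 -0.4 0 11 78" --pt "0 0 0 -0.4 0 11 78" --pt "0 0 0 -0.4 0 11 78" --pt "0 0 0 -0.4 0 11 78" --pt "0 0 0 0 0 0 78" --pt "0 0 0 0 0 0 40" --newtons 80

```text
time_s: 13.77
tcp_pos: [0.4793, 0.0068, 0.0847]
eef_rot: [0.27, 0.654, 0.652, -0.271]
force: [0.6, 0.5, 1.1]
gripper_width: 0.0677
gripper_force: 0.0
```

Call:
send_rows --pt "0 0 0 0 0 0 40" --pt "0 0 0 0 0 0 40" --pt "0 0 0 0 0 0 40" --pt "0 0 0 0 0 0 40" --pt "0 0 0 0 0 0 40"

```text
time_s: 14.18
tcp_pos: [0.4802, 0.0075, 0.0855]
eef_rot: [0.271, 0.654, 0.653, -0.27]
force: [-1.1, 2.9, 5.4]
gripper_width: 0.0495
gripper_force: 83.3
```

Call:
send_rows --pt "0 0 0 -7 0 -7 40" --pt "0 0 0 -10 0 -10 40" --pt "0 0 0 -12 0 -12 40" --pt "0 0 0 -12 0 -12 40" --pt "0 0 0 -12 0 -12 40" --pt "0 0 0 -7 0 -7 40"

```text
time_s: 14.68
tcp_pos: [0.4797, 0.0073, 0.1706]
eef_rot: [0.271, 0.654, 0.653, -0.27]
force: [0.2, 0.6, -0.3]
gripper_width: 0.0493
gripper_force: 82.8
```

Run:
```python
from h import *
C=cur(); G=T([.479,.0059,.0791],frame(0,45)); X=np.linalg.inv(G)@T([.479,.0008,.002],np.eye(3)); np.save('X.npy',X)
B=T([.479,-.03,.15],frame(0,-45)); goto(B,14); W=B@X; print('canz',W[:3,2].round(3),'org',W[:3,3].round(4))
for k in np.linspace(0,1,8):
    Q=C@expm(k*np.real(logm(np.linalg.inv(C)@B)))@X; q=boxpts(0,0,0,.09,0,.052)@Q[:3,:3].T+Q[:3,3]; print(Q[:3,3].round(3),q[:,2].min().round(3))
c=cams.get_image('scene'); m=nets.regions_of(c,'shield')[0]['mask'].astype(float)
v,f,X2=fitheld([(c,m)],C,[(45,51,58),(25,51,58)]); print(v,f,(C@X2)[:3,2:].round(3).tolist())
```

```text
14 x [0.01, 6.43, -0.01, -2.86, -0.05, 1.8]
t 14.6833 tcp [0.4797 0.0073 0.1706] q [ 0.32  0.18 -0.08  1.62 -0.73  2.01] F [ 0.2  0.6 -0.3] w 0.04928886547013031 gf 82.77281277347356
canz [ 0. -1.  0.] org [0.479  0.0471 0.1449]
[0.48  0.002 0.094] 0.093
[0.48  0.013 0.095] 0.09
[0.48  0.023 0.1  ] 0.088
[0.48  0.032 0.106] 0.09
[0.479 0.039 0.114] 0.094
[0.479 0.044 0.124] 0.1
[0.479 0.047 0.134] 0.109
[0.479 0.047 0.145] 0.119
[  14.39103829  112.72537351 -213.87506132  256.83372415] 0.8041928721174003 [[-0.001, 0.737], [0.508, 0.238], [0.861, 0.243]]
```

Call:
send_rows --pt "0 4 0 -2.5 0 1.6 40" --pt "0 6.2 0 -2.5 0 1.6 40" --pt "0 6.2 0 -2.5 0 1.6 40" --pt "0 6.2 0 -2.5 0 1.6 40" --pt "0 6.2 0 -2.5 0 1.6 40" --pt "0 6.2 0 -2.5 0 1.6 40" --pt "0 6.2 0 -2.5 0 1.6 40" --pt "0 6.2 0 -2.5 0 1.6 40"

```text
time_s: 15.45
tcp_pos: [0.4791, -0.0159, 0.1658]
eef_rot: [-0.016, 0.707, 0.706, 0.017]
force: [0.4, 0.2, -1.7]
gripper_width: 0.0497
gripper_force: 82.8
```

Call:
send_rows --pt "0 6.2 0 -2.5 0 1.6 40" --pt "0 6.2 0 -2.5 0 1.6 40" --pt "0 6.2 0 -2.5 0 1.6 40" --pt "0 6.2 0 -2.5 0 1.6 40" --pt "0 6.2 0 -2.5 0 1.6 40" --pt "0 6.2 0 -2.5 0 1.6 40" --pt "0 5.4 0 -2.5 0 1.6 40" --pt "0 0 0 0 0 0 40"

```text
time_s: 16.12
tcp_pos: [0.4769, -0.0297, 0.143]
eef_rot: [-0.275, 0.656, 0.649, 0.27]
force: [-0.2, -1.0, -4.2]
gripper_width: 0.0494
gripper_force: 83.1
```

Run:
```python
from h import *
G=T([.4797,.0073,.0855],frame(0,45)); X=np.linalg.inv(G)@T([.479,.0008,.002],np.eye(3)); np.save('X.npy',X)
C=cur(); W=C@X; print('canz',W[:3,2].round(3),'org',W[:3,3].round(4))
B=T(C[:3,3],frame(0,-45)); W=B@X; B[2,3]+=.034-W[2,3]; goto(B,6)
cm=[]
for n in('scene','top'):
    c=cams.get_image(n); r=nets.regions_of(c,'shield')
    if r and r[0]['mask'].sum()>300: cm.append((c,r[0]['mask'].astype(float))); print(n,r[0]['mask'].sum())
v,f,X2=fitheld(cm,C,[(45,X[0,3]*1e3,X[2,3]*1e3),(30,X[0,3]*1e3,X[2,3]*1e3)]); print(v,f,(C@X2)[:3,2:].round(3).tolist(),X[:3,3])
```

```text
canz [-0.005 -1.    -0.006] org [0.4766 0.0538 0.137 ]
6 x [-0.04, -0.06, -0.11, -12.12, 0.11, 12.03]
t 16.1167 tcp [ 0.4769 -0.0297  0.143 ] q [-0.61  0.28 -0.03  1.79  0.62  0.79] F [-0.2 -1.  -4.2] w 0.04937479701719022 gf 83.06890344712883
scene 1080
top 973
[43.62996839 56.33513422 60.87519468  1.90200121] 0.10971748660496836 [[-0.005, 0.479], [-1.0, 0.053], [0.018, 0.14]] [ 0.05444722 -0.0007      0.06363961]
```

Call:
send_rows --pt "0 0 0 -8 0 8 40" --pt "0 0 0 -12 0 12 40" --pt "0 0 0 -12 0 12 40" --pt "0 0 0 -12 0 12 40" --pt "0 0 0 -12 0 12 40" --pt "0 0 0 -12 0 12 40" --pt "0 0 0 -4 0 4 40" --pt "0 0 0 0 0 0 40"

```text
time_s: 16.98
tcp_pos: [0.4783, -0.0267, 0.0469]
eef_rot: [-0.271, 0.653, 0.653, 0.27]
force: [-0.4, 0.4, -1.2]
gripper_width: 0.0491
gripper_force: 83.0
```

Call:
send_rows --pt "0 0 0 -1.5 0 1.5 40" --pt "0 0 0 -1.5 0 1.5 40" --pt "0 0 0 0 0 0 40"

```text
time_s: 17.23
tcp_pos: [0.4797, -0.0281, 0.0441]
eef_rot: [-0.269, 0.654, 0.653, 0.271]
force: [1.3, -0.7, -0.4]
gripper_width: 0.0493
gripper_force: 83.0
```

Call:
send_rows --pt "0 0 0 -1.2 0 1.2 40" --pt "0 0 0 0 0 0 40"

```text
time_s: 17.4
tcp_pos: [0.4794, -0.0282, 0.0419]
eef_rot: [-0.27, 0.654, 0.653, 0.271]
force: [-0.9, -0.2, -1.3]
gripper_width: 0.0496
gripper_force: 83.0
```

Call:
send_rows --pt "0 0 0 -1.4 0 1.4 40" --pt "0 0 0 -1.4 0 1.4 40" --pt "0 0 0 0 0 0 40"

```text
time_s: 17.65
tcp_pos: [0.4789, -0.0279, 0.0373]
eef_rot: [-0.271, 0.654, 0.653, 0.271]
force: [-0.2, 0.5, -1.9]
gripper_width: 0.0495
gripper_force: 83.0
```

Call:
send_rows --pt "0 0 0 -1.2 0 1.2 40" --pt "0 0 0 0 0 0 40"

```text
time_s: 17.82
tcp_pos: [0.479, -0.0279, 0.0357]
eef_rot: [-0.271, 0.654, 0.653, 0.271]
force: [-0.5, -0.3, -1.8]
gripper_width: 0.049
gripper_force: 83.0
```

Call:
send_rows --pt "0 0 0 -1 0 1 40" --pt "0 0 0 0 0 0 40"

```text
time_s: 17.98
tcp_pos: [0.4792, -0.0279, 0.0345]
eef_rot: [-0.27, 0.654, 0.653, 0.271]
force: [-0.4, -0.2, -1.7]
gripper_width: 0.0492
gripper_force: 83.2
```

Call:
send_rows --pt "0 0 0 -1 0 1 40" --pt "0 0 0 0 0 0 40"

```text
time_s: 18.15
tcp_pos: [0.4793, -0.028, 0.0341]
eef_rot: [-0.27, 0.654, 0.652, 0.271]
force: [-1.5, -1.7, 3.6]
gripper_width: 0.0497
gripper_force: 83.5
```

Call:
send_rows --pt "0 0 0 -0.7 0 0.7 40" --pt "0 0 0 0 0 0 40"

```text
time_s: 18.32
tcp_pos: [0.4793, -0.028, 0.034]
eef_rot: [-0.271, 0.654, 0.652, 0.271]
force: [-2.7, -2.8, 8.9]
gripper_width: 0.0494
gripper_force: 84.0
```

Call:
send_rows --pt "0 0 0 0 0 0 56" --pt "0 0 0 0 0 0 65" --pt "0 0 0 0 0 0 80" --pt "0 0 0 0 0 0 80" --pt "0 0 0 0 0 -12 80" --pt "0 0 0 0 0 -25 80" --pt "0 0 0 0 0 -30 80" --pt "0 0 0 0 0 -30 80"

```text
time_s: 18.98
tcp_pos: [0.4784, -0.0963, 0.101]
eef_rot: [-0.271, 0.653, 0.653, 0.271]
force: [-0.7, -0.1, 0.5]
gripper_width: 0.0801
gripper_force: 0.0
```

Run:
```python
from h import *
F=frame(0,45); G=np.array([.479,.038,.031])-.003*F[:,2]; P=G-.07*F[:,2]
V=T([.479,.088,.2],F); goto(V,16); rows(V,T(P,F),6)
cs=[cams.get_image(n) for n in('scene','top')]; cm=[]
C0=T([.479,.055,.028],np.eye(3))
for c in cs:
    r=nets.regions_of(c,'shield')
    if r: cm.append((c,r[0]['mask'].astype(float))); print(r[0]['mask'].sum())
for t in('shield','shield_mouth'):
    Q=[(k,nets.spot_point(k,t)) for k in cs]; Q=[(k,r[0]['pixel']) for k,r in Q if r]; print(t,len(Q),tri(Q).round(3) if len(Q)==2 else '')
def cost(v):
    k=0; W=T([v[0],v[1],.028],R.from_euler('z',v[2]).as_matrix()@np.column_stack([[1,0,0],[0,0,1],[0,-1,0]]))
    for c,m in cm:
        im=np.zeros(m.shape,np.uint8); cv2.fillConvexPoly(im,boxhull(c,W),255,lineType=cv2.LINE_AA,shift=4); k+=np.abs(im/255.-m).sum()/m.sum()
    return k
x=np.array([.479,.055,0]); r=minimize(cost,x,method='Nelder-Mead',options=dict(initial_simplex=[x,x+[.006,0,0],x+[0,.006,0],x+[0,0,.15]])); print(r.x,r.fun)
```

```text
16 x [-0.01, -5.63, -0.0, 13.12, 0.02, -6.23]
t 18.9833 tcp [ 0.4784 -0.0963  0.101 ] q [-0.71  0.41  0.04  1.78  0.57  0.69] F [-0.7 -0.1  0.5] w 0.08006061723482671 gf 0.0
6 x [0.0, 0.0, 0.0, 14.02, 0.0, 13.64]
959
763
shield 2 [0.481 0.06  0.029]
shield_mouth 2 [ 0.482 -0.039  0.04 ]
[0.4781694  0.05382212 0.01004124] 0.22274120389466978
```

Call:
send_rows --pt "0 -5.63 0 13.1 0 -6.2 80" --pt "0 -5.63 0 13.1 0 -6.2 80" --pt "0 -5.63 0 13.1 0 -6.2 80" --pt "0 -5.63 0 13.1 0 -6.2 80" --pt "0 -5.63 0 13.1 0 -6.2 80" --pt "0 -5.63 0 13.1 0 -6.2 80" --pt "0 -5.63 0 13.1 0 -6.2 80" --pt "0 -5.63 0 13.1 0 -6.2 80"

```text
time_s: 20.05
tcp_pos: [0.4789, -0.0238, 0.1891]
eef_rot: [0.003, 0.708, 0.707, -0.001]
force: [0.1, 0.3, -0.9]
gripper_width: 0.08
gripper_force: 0.0
```

Call:
send_rows --pt "0 -5.63 0 13.1 0 -6.2 80" --pt "0 -5.63 0 13.1 0 -6.2 80" --pt "0 -5.63 0 13.1 0 -6.2 80" --pt "0 -5.63 0 13.1 0 -6.2 80" --pt "0 -5.63 0 13.1 0 -6.2 80" --pt "0 -5.63 0 13.1 0 -6.2 80" --pt "0 -5.63 0 13.1 0 -6.2 80" --pt "0 -5.63 0 13.1 0 -6.2 80"

```text
time_s: 20.72
tcp_pos: [0.479, 0.0895, 0.1996]
eef_rot: [0.273, 0.653, 0.653, -0.271]
force: [0.2, -0.2, 0.2]
gripper_width: 0.0802
gripper_force: 0.0
```

Call:
send_rows --pt "0 0 0 14 0 13.6 80" --pt "0 0 0 14 0 13.6 80" --pt "0 0 0 14 0 13.6 80" --pt "0 0 0 14 0 13.6 80" --pt "0 0 0 14 0 13.6 80" --pt "0 0 0 14 0 13.6 80" --pt "0 0 0 0 0 0 80"

```text
time_s: 21.3
tcp_pos: [0.4756, 0.0886, 0.0769]
eef_rot: [0.269, 0.652, 0.654, -0.275]
force: [-0.8, -0.1, -0.5]
gripper_width: 0.08
gripper_force: 0.0
```

Run:
```python
from h import *
F=frame(0,45); G=np.array([.479,.038,.031])-.003*F[:,2]; goto(T(G,F),6)
c=cams.get_image('scene'); d=cams.get_image('top')
for t in('shield','shield_mouth'):
    Q=[(k,nets.spot_point(k,t)) for k in(c,d)]; Q=[(k,r[0]['pixel']) for k,r in Q if r]; print(t,len(Q),tri(Q).round(3) if len(Q)==2 else '')
cv2.imwrite('pics/p2.png',np.hstack([cv2.resize(k['image'][y:y+120,x:x+120,::-1],(400,400)) for k,x,y in((c,245,130),(d,200,190))]))
```

```text
6 x [-0.07, 0.04, 0.05, -0.53, 0.61, 10.88]
t 21.3 tcp [0.4756 0.0886 0.0769] q [ 0.46  0.38 -0.03  1.59 -0.68  2.19] F [-0.8 -0.1 -0.5] w 0.07996270906606462 gf 0.0
shield 2 [0.478 0.058 0.027]
shield_mouth 2 [ 0.477 -0.041  0.026]
```

View pics/p2.png

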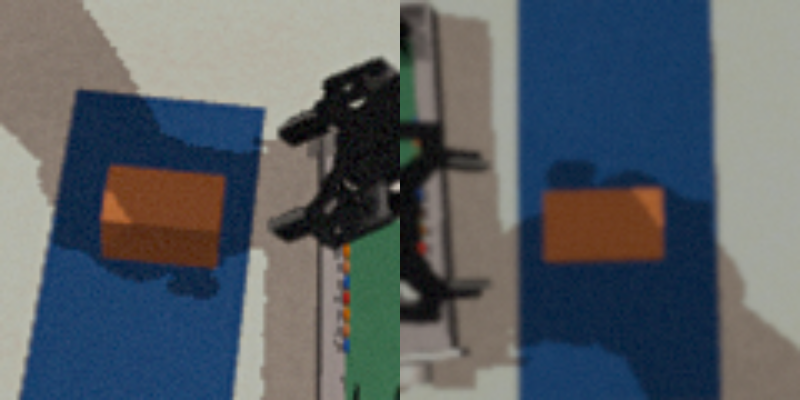

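The can lies flat on the mat, level and square. It shows at (165,215) in the scene crop, with the open fingers beyond its closed end. Now the second grasp.

Call:
send_rows --pt "0 0 0 0 0 11 80" --pt "0 0 0 0 0 11 80" --pt "0 0 0 0 0 11 80" --pt "0 0 0 0 0 11 80" --pt "0 0 0 0 0 11 80" --pt "0 0 0 0 0 11 80" --pt "0 0 0 0 0 0 80" --pt "0 0 0 0 0 0 80"

```text
time_s: 22.27
tcp_pos: [0.4795, 0.0424, 0.0362]
eef_rot: [0.271, 0.654, 0.652, -0.271]
force: [0.0, 0.1, 0.8]
gripper_width: 0.0805
gripper_force: 0.0
```

Call:
send_rows --pt "0 0 0 0 0 0 40" --pt "0 0 0 0 0 0 40" --pt "0 0 0 0 0 0 40" --pt "0 0 0 0 0 0 40" --pt "0 0 0 0 0 0 40" --pt "0 0 0 0 0 0 40" --newtons 90

```text
time_s: 22.77
tcp_pos: [0.4803, 0.0435, 0.0368]
eef_rot: [0.272, 0.654, 0.653, -0.27]
force: [-0.7, 3.7, 5.8]
gripper_width: 0.0495
gripper_force: 93.9
```

Run:
```python
from h import *
C=cur()
# can pose at grasp: org (.478,.055,.028), z=-y, x: closing
Wc=T([C[0,3],.0555,.028],np.column_stack([[1,0,0],[0,0,1],[0,-1,0]])); X=np.linalg.inv(T(C[:3,3],frame(0,45)))@Wc; np.save('X2.npy',X); print(X[:3,3].round(4))
L=C.copy(); L[:3,3]+=[0,0,.16]
seat=np.array([.5335,.2535,.003]); yaw=2.5
B=T([0,0,0],frame(yaw,-45)); W=B@X; m=W[:3,3]+.09*W[:3,2]; print('canz',W[:3,2].round(3))
B[:3,3]=seat+[0,0,.09]-m; print('above tcp',B[:3,3].round(4))
N=B.copy(); N[:3,3]=[.4785,.02,.235]; 
goto(L,8); rows(L,N,15); rows(N,B,10); np.save('Bab.npy',B)
for A_,B_ in((L,N),(N,B)):
  for k in np.linspace(0,1,6):
    Q=A_@expm(k*np.real(logm(np.linalg.inv(A_)@B_)))@X; q=boxpts(0,0,0,.09,0,.052)@Q[:3,:3].T+Q[:3,3]; print(Q[:3,3].round(3),q[:,2].min().round(3),q[:,1].max().round(3))
```

```text
[ 0.0147  0.     -0.0023]
canz [ 0. -0. -1.]
above tcp [0.5339 0.2447 0.171 ]
8 x [-0.0, -0.0, -0.0, -14.15, 0.05, -14.13]
t 22.7667 tcp [0.4803 0.0435 0.0368] q [ 0.38  0.35 -0.15  1.43 -0.72  2.09] F [-0.7  3.7  5.8] w 0.04946959290799224 gf 93.87757033109665
15 x [0.01, 6.0, -0.19, -1.88, -0.18, -2.73]
10 x [0.0, 0.0, -0.0, 11.18, 6.51, 20.23]
[0.48  0.055 0.188] 0.162 0.056
[0.48  0.058 0.202] 0.149 0.067
[0.479 0.057 0.216] 0.142 0.073
[0.479 0.051 0.229] 0.141 0.073
[0.478 0.041 0.24 ] 0.146 0.067
[0.478 0.029 0.247] 0.157 0.056
[0.478 0.029 0.247] 0.157 0.056
[0.489 0.074 0.234] 0.144 0.101
[0.5   0.119 0.221] 0.131 0.146
[0.511 0.164 0.209] 0.119 0.191
[0.522 0.209 0.196] 0.106 0.236
[0.534 0.254 0.183] 0.093 0.281
```

Call:
send_rows --pt "0 0 0 -8 0 -8 40" --pt "0 0 0 -14 0 -14 40" --pt "0 0 0 -16 0 -16 40" --pt "0 0 0 -16 0 -16 40" --pt "0 0 0 -16 0 -16 40" --pt "0 0 0 -16 0 -16 40" --pt "0 0 0 -16 0 -16 40" --pt "0 0 0 -11 0 -11 40"

```text
time_s: 23.43
tcp_pos: [0.4795, 0.0427, 0.1976]
eef_rot: [0.271, 0.654, 0.652, -0.271]
force: [1.3, 0.2, -1.9]
gripper_width: 0.0496
gripper_force: 93.2
```

Call:
send_rows --pt "0 6 -0.2 -1.9 -0.2 -2.7 40" --pt "0 6 -0.2 -1.9 -0.2 -2.7 40" --pt "0 6 -0.2 -1.9 -0.2 -2.7 40" --pt "0 6 -0.2 -1.9 -0.2 -2.7 40" --pt "0 6 -0.2 -1.9 -0.2 -2.7 40" --pt "0 6 -0.2 -1.9 -0.2 -2.7 40" --pt "0 6 -0.2 -1.9 -0.2 -2.7 40" --pt "0 6 -0.2 -1.9 -0.2 -2.7 40"

```text
time_s: 24.1
tcp_pos: [0.4777, 0.0378, 0.222]
eef_rot: [-0.022, 0.698, 0.715, 0.017]
force: [0.5, -0.4, -1.8]
gripper_width: 0.0498
gripper_force: 93.3
```

Call:
send_rows --pt "0 6 -0.2 -1.9 -0.2 -2.7 40" --pt "0 6 -0.2 -1.9 -0.2 -2.7 40" --pt "0 6 -0.2 -1.9 -0.2 -2.7 40" --pt "0 6 -0.2 -1.9 -0.2 -2.7 40" --pt "0 6 -0.2 -1.9 -0.2 -2.7 40" --pt "0 6 -0.2 -1.9 -0.2 -2.7 40" --pt "0 6 -0.2 -1.9 -0.2 -2.7 40" --pt "0 0 0 0 0 0 40"

```text
time_s: 24.77
tcp_pos: [0.4761, 0.0161, 0.2284]
eef_rot: [-0.28, 0.64, 0.665, 0.263]
force: [-0.2, -0.1, -2.7]
gripper_width: 0.0496
gripper_force: 93.3
```

Run:
```python
from h import *
X=np.load('X2.npy'); C=cur(); W=C@X; print('canz',W[:3,2].round(3),'org',W[:3,3].round(4))
cm=[]
for n in('scene','top'):
    c=cams.get_image(n); r=nets.regions_of(c,'shield')
    if r and r[0]['mask'].sum()>300: cm.append((c,r[0]['mask'].astype(float))); print(n,r[0]['mask'].sum())
    for t in('shield','shield_mouth'): 
        r=nets.spot_point(c,t); print(t,r and (r[0]['p'],r[0]['pixel'],proj(c,(W@[0,0,.09 if 'm' in t else 0,1])[:3])))
Y=R.from_euler('y',0).as_matrix()
# fit: can x=tool y ; theta measured from can z=-tool z
v,f,X2=fitheld(cm,C,[(t,X[0,3]*1e3,X[2,3]*1e3) for t in(125,135,145,-135,-125)]); print(v,f,(C@X2)[:3,2:].round(3).tolist())
goto(np.load('Bab.npy'),10)
```

```text
canz [-0.009  0.003 -1.   ] org [0.4759 0.0248 0.2405]
scene 863
shield (0.87, [299.4, 145.0], array([[301.45443825, 141.94022185]]))
shield_mouth (0.58, [296.0, 168.2], array([[300.72506106, 165.54367706]]))
top 641
shield (0.97, [245.6, 251.1], array([[249.84444377, 252.31304112]]))
shield_mouth (0.81, [252.4, 254.9], array([[252.03630101, 255.59940798]]))
[134.48631515  17.82280588  -4.5870577    2.09418684] 0.18936170212765954 [[-0.009, 0.478], [-0.006, 0.025], [-1.0, 0.244]]
10 x [-0.0, 0.02, 0.03, 11.24, 6.67, 20.17]
t 25.1667 tcp [0.4773 0.0199 0.2344] q [-0.52  0.19  0.06  1.92  0.64  0.84] F [ 0.8  0.5 -0.7] w 0.049377524965832795 gf 93.29512417316437
```

Call:
send_rows --pt "0 0 0 5.6 3.3 10.1 40" --pt "0 0 0 11.2 6.7 20.2 40" --pt "0 0 0 11.2 6.7 20.2 40" --pt "0 0 0 11.2 6.7 20.2 40" --pt "0 0 0 11.2 6.7 20.2 40" --pt "0 0 0 11.2 6.7 20.2 40" --pt "0 0 0 11.2 6.7 20.2 40" --pt "0 0 0 11.2 6.7 20.2 40"

```text
time_s: 25.83
tcp_pos: [0.5194, 0.1901, 0.1852]
eef_rot: [-0.276, 0.638, 0.669, 0.264]
force: [-0.1, -0.5, -1.8]
gripper_width: 0.0498
gripper_force: 93.3
```

Call:
send_rows --pt "0 0 0 11.2 6.7 20.2 40" --pt "0 0 0 11.2 6.7 20.2 40" --pt "0 0 0 5.6 3.3 10.1 40" --pt "0 0 0 0 0 0 40" --pt "0 0 0 0 0 0 40"

```text
time_s: 26.25
tcp_pos: [0.5327, 0.2453, 0.1691]
eef_rot: [-0.277, 0.638, 0.669, 0.263]
force: [-0.2, -0.4, -2.3]
gripper_width: 0.0496
gripper_force: 93.4
```

Run:
```python
from h import *
X=np.load('X2.npy'); 
goto(np.load('Bab.npy'),1); C=cur(); W=C@X; print('canz',W[:3,2].round(3),'org',W[:3,3].round(4),'mouth',(W@[0,0,.09,1])[:3].round(4))
cm=[];tl=[]
for n,p in(('scene',None),('top',None)):
    c=cams.get_image(n); r=nets.regions_of(c,'shield')
    if r and r[0]['mask'].sum()>200: cm.append((c,r[0]['mask'].astype(float))); print(n,r[0]['mask'].sum())
    u,w=proj(c,[.534,.254,.09])[0].astype(int); im=c['image'].copy()
    tl.append(cv2.resize(im[w-50:w+50,u-50:u+50,::-1],(400,400)))
v,f,X2=fitheld(cm,C,[(t,X[0,3]*1e3,X[2,3]*1e3) for t in(128,135,142)]); Q=C@X2; print(v,f,Q[:3,2:].round(4).tolist(),'mouth',(Q@[0,0,.09,1])[:3].round(4))
cv2.imwrite('pics/ab.png',np.hstack(tl))
```

```text
1 x [-0.22, 0.08, 0.16, 0.83, 1.15, -1.78]
t 26.25 tcp [0.5327 0.2453 0.1691] q [-0.08  0.16 -0.09  1.45  0.78  1.39] F [-0.2 -0.4 -2.3] w 0.04962111300721351 gf 93.36728900671005
canz [-0.001 -0.001 -1.   ] org [0.5323 0.2541 0.1811] mouth [0.5322 0.254  0.0911]
top 652
[140.9739847   10.48556727  -1.01971552   2.8837313 ] 0.13097106940935882 [[-0.0056, 0.5353], [0.1026, 0.2522], [-0.9947, 0.1772]] mouth [0.5348 0.2614 0.0877]
```

View pics/ab.png

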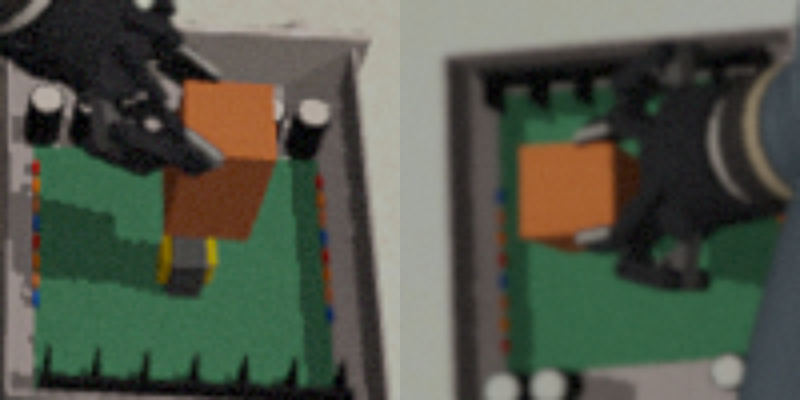

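The can hangs mouth-down just above the transformer: scene crop shows the can at (220,160) and the transformer at (187,265). I'll check the model corners against the picture.

Run:
```python
from h import *
X=np.load('X2.npy'); C=cur(); W=C@X
print('mouth',(W@[0,0,.09,1])[:3].round(4),'tcp',C[:3,3])
c=cams.get_image('scene'); u,w=proj(c,[.534,.254,.09])[0].astype(int)
q=boxpts(0,0,0,.09,0,.052)@W[:3,:3].T+W[:3,3]; o=np.array([u-50,w-50])
print(((proj(c,q)+.5-o)*4).round(0).tolist())
for b in boxpts(.5335,.2535,.003,.043,np.radians(2.5),.034)[4:]: print(((proj(c,b)+.5-o)*4).round(0).tolist())
```

```text
mouth [0.5338 0.2519 0.0916] tcp [0.53417547 0.24326567 0.16958952]
[[271.0, 84.0], [275.0, 158.0], [184.0, 152.0], [182.0, 77.0], [244.0, 169.0], [246.0, 241.0], [160.0, 235.0], [160.0, 163.0]]
[[165.0, 219.0]]
[[166.0, 265.0]]
[[220.0, 269.0]]
[[219.0, 223.0]]
```

Run:
```python
from h import *
X=np.load('X2.npy'); C=T(np.load('Bab.npy')[:3,3]-[0,.001,.002],cur()[:3,:3]); W=C@X
c=cams.get_image('scene'); u,w=proj(c,[.534,.254,.06])[0].astype(int)
im=c['image'][w-32:w+28,u-40:u+40,::-1]; o=np.array([u-40,w-32])
im=cv2.resize(im,(800,600),interpolation=cv2.INTER_NEAREST)
def seg(P,idx,col):
    p=((proj(c,P)+.5-o)*10).astype(int)
    for a,b in idx: cv2.line(im,tuple(map(int,p[a])),tuple(map(int,p[b])),col,1)
E_=[(0,1),(1,2),(2,3),(3,0),(4,5),(5,6),(6,7),(7,4),(0,4),(1,5),(2,6),(3,7)]
seg(boxpts(0,0,0,.09,0,.052)@W[:3,:3].T+W[:3,3],E_,(255,0,0))
seg(boxpts(.5335,.2535,.003,.043,np.radians(2.5),.034),E_,(255,255,255))
print((W@[0,0,.09,1])[:3]); cv2.imwrite('pics/ov.png',im)
```

```text
[0.53353906 0.25239815 0.09098842]
```

View pics/ov.png

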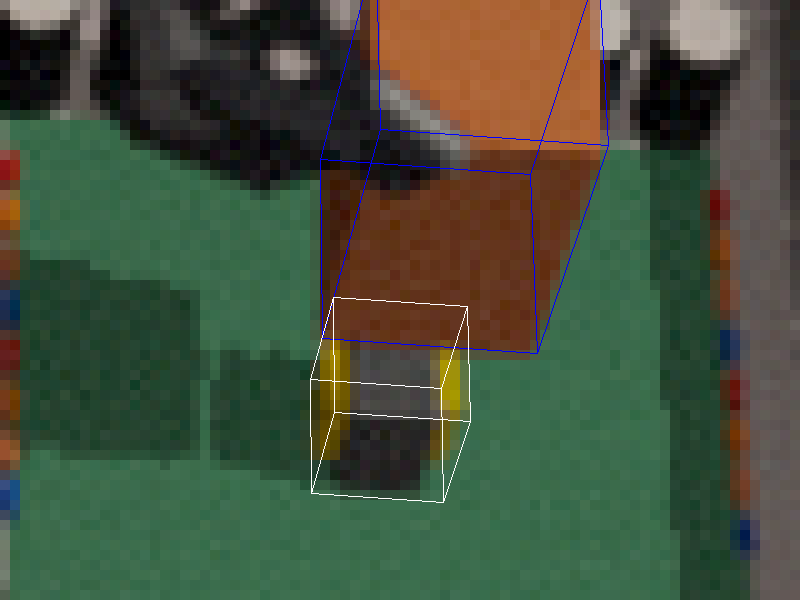

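The overlay agrees within about 0.5 px for both can and transformer, so the lateral error is about 1–2 mm. I'll lower it in stages.

Call:
send_rows --pt "0 0 0 -5 -0.2 5 40" --pt "0 0 0 -7 -0.2 7 40" --pt "0 0 0 -7 -0.2 7 40" --pt "0 0 0 -7 -0.2 7 40" --pt "0 0 0 -6 -0.2 6 40" --pt "0 0 0 -5 0 5 40" --pt "0 0 0 -4 0 4 40" --pt "0 0 0 0 0 0 40"

```text
time_s: 27.22
tcp_pos: [0.5319, 0.2437, 0.1092]
eef_rot: [-0.277, 0.639, 0.668, 0.263]
force: [-0.1, 0.1, -1.1]
gripper_width: 0.0495
gripper_force: 93.4
```

Call:
send_rows --pt "0 0 0 -3 0 3 40" --pt "0 0 0 -3 0 3 40" --pt "0 0 0 -3 0 3 40" --pt "0 0 0 -3 0 3 40" --pt "0 0 0 -3 0 3 40" --pt "0 0 0 0 0 0 40"

```text
time_s: 27.72
tcp_pos: [0.5324, 0.2436, 0.0888]
eef_rot: [-0.277, 0.639, 0.668, 0.263]
force: [-1.1, -0.7, -1.6]
gripper_width: 0.0494
gripper_force: 93.4
```

Run:
```python
from h import *
X=np.load('X2.npy'); goto(cur(),1); W=cur()@X; print('mouth',(W@[0,0,.09,1])[:3].round(4),'canz',W[:3,2].round(3))
```

```text
1 x [0.0, 0.0, -0.0, 0.0, 0.0, -0.0]
t 27.7167 tcp [0.5324 0.2436 0.0888] q [-0.08  0.21 -0.19  1.29  0.78  1.39] F [-1.1 -0.7 -1.6] w 0.049383963784070915 gf 93.36831003427505
mouth [0.5318 0.2523 0.0108] canz [-0.002 -0.001 -1.   ]
```

Around the transformer with no contact; 8 mm to go.

Call:
send_rows --pt "0 0 0 -1.4 0 1.4 40" --pt "0 0 0 -1.4 0 1.4 40" --pt "0 0 0 0 0 0 40"

```text
time_s: 27.97
tcp_pos: [0.5329, 0.2436, 0.0857]
eef_rot: [-0.276, 0.639, 0.668, 0.264]
force: [-0.3, -0.0, -1.6]
gripper_width: 0.05
gripper_force: 93.4
```

Call:
send_rows --pt "0 0 0 -1 0 1 40" --pt "0 0 0 0 0 0 40"

```text
time_s: 28.13
tcp_pos: [0.533, 0.2436, 0.0845]
eef_rot: [-0.276, 0.638, 0.668, 0.264]
force: [-0.4, -1.0, -0.7]
gripper_width: 0.0493
gripper_force: 93.4
```

Call:
send_rows --pt "0 0 0 -1 0 1 40" --pt "0 0 0 0 0 0 40"

```text
time_s: 28.3
tcp_pos: [0.5331, 0.2436, 0.0831]
eef_rot: [-0.276, 0.638, 0.668, 0.264]
force: [-0.8, -1.5, -1.9]
gripper_width: 0.0496
gripper_force: 93.4
```

Call:
send_rows --pt "0 0 0 -0.7 0 0.7 40" --pt "0 0 0 0 0 0 40"

```text
time_s: 28.47
tcp_pos: [0.5332, 0.2437, 0.083]
eef_rot: [-0.276, 0.638, 0.668, 0.264]
force: [-1.1, -2.2, 2.8]
gripper_width: 0.0496
gripper_force: 93.8
```

Call:
send_rows --pt "0 0 0 -0.7 0 0.7 40" --pt "0 0 0 0 0 0 40"

```text
time_s: 28.63
tcp_pos: [0.5332, 0.2438, 0.083]
eef_rot: [-0.277, 0.638, 0.668, 0.265]
force: [-3.9, -2.5, 6.3]
gripper_width: 0.0495
gripper_force: 94.4
```

Call:
send_rows --pt "0 0 0 -0.7 0 0.7 40" --pt "0 0 0 0 0 0 40"

```text
time_s: 28.8
tcp_pos: [0.5333, 0.2439, 0.083]
eef_rot: [-0.277, 0.638, 0.667, 0.265]
force: [-5.4, -6.7, 10.1]
gripper_width: 0.0501
gripper_force: 94.8
```

Firmly seated. Release and back off along the tool axis.

Call:
send_rows --pt "0 0 0 0 0 0 56" --pt "0 0 0 0 0 0 62" --pt "0 0 0 0 0 0 75" --pt "0 0 0 0 0 0 75" --pt "0 0 0 0 0 -10 75" --pt "0 0 0 0 0 -25 75" --pt "0 0 0 0 0 -35 75" --pt "0 0 0 0 0 -35 75"

```text
time_s: 29.47
tcp_pos: [0.5351, 0.1696, 0.1543]
eef_rot: [-0.278, 0.638, 0.668, 0.263]
force: [0.6, 0.0, -1.1]
gripper_width: 0.075
gripper_force: 0.0
```

Call:
send_rows --pt "0 0 0 5 0 -35 75" --pt "0 0 0 10 0 -35 75" --pt "0 0 0 0 0 -20 75" --pt "0 0 0 0 0 0 75" --pt "0 0 0 0 0 0 75"

```text
time_s: 29.88
tcp_pos: [0.5398, 0.1158, 0.2293]
eef_rot: [-0.275, 0.639, 0.668, 0.265]
force: [-0.8, 0.1, -0.8]
gripper_width: 0.0751
gripper_force: 0.0
```

Run:
```python
from h import *
cs=[cams.get_image(n) for n in('scene','top')]; ms=[]; tl=[]
for c in cs:
    r=nets.regions_of(c,'shield')
    if r: ms.append((c,r[0]['mask'].astype(float))); print(r[0]['mask'].sum())
    u,w=proj(c,[.533,.253,.05])[0].astype(int); tl.append(cv2.resize(c['image'][w-40:w+40,u-40:u+40,::-1],(400,400)))
v,f=fit(ms,.533,.2525,.003,.093,.052); print(v.round(4),np.degrees(v[2]),f)
for z in(.003,.006,.010): print(z,fit(ms,.533,.2525,z,.09+z,.052)[1])
for t in('shield','grey_can','capacitor','heatsink','choke'):
    Q=[(k,nets.spot_point(k,t)) for k in cs]; Q=[(k,r[0]['pixel']) for k,r in Q if r]; print(t,len(Q),tri(Q).round(3) if len(Q)==2 else '')
goto(cur(),1); cv2.imwrite('pics/fin.png',np.hstack(tl))
```

```text
811
685
[0.5324 0.2517 0.0292] 1.6744125464643063 0.16537640363281678
0.003 0.16537640363281678
0.006 0.1830310333247036
0.01 0.22901981961567874
shield 2 [0.53  0.255 0.082]
grey_can 2 [ 0.601 -0.331  0.002]
capacitor 2 [ 0.607 -0.241 -0.005]
heatsink 2 [ 0.405 -0.221  0.01 ]
choke 1 
1 x [0.0, -0.0, 0.0, 0.0, -0.0, 0.0]
t 30.5833 tcp [0.5388 0.1167 0.2288] q [-0.31  0.23  0.1   1.78  0.72  1.09] F [-1.5  0.1  0.4] w 0.07499301061842971 gf 0.0
```

View pics/fin.png

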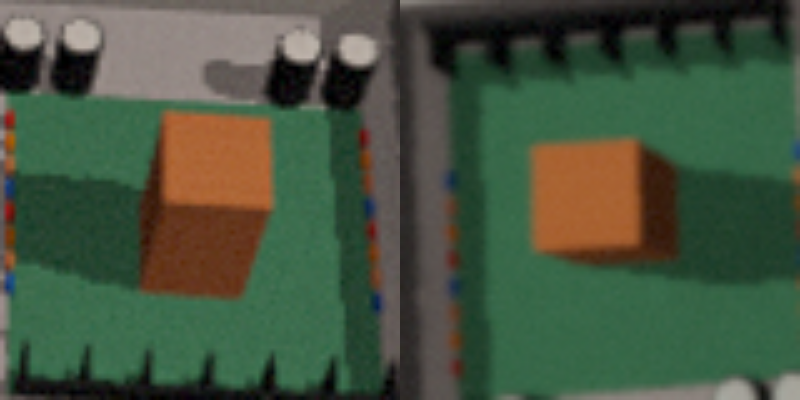

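The can stands mouth-down, square and flat over the transformer, at (205,205) in the left crop. The gripper is clear, so I'm handing in.

```bash
python3 -c "
from workcell import env
print(env.job_done())"
```

```text
the job is handed in; nothing more can be done
None
```

The job is handed in at about 31 s: in the last pictures the copper can stood mouth-down, square and flat over the transformer. On the way it caught the bin wall and pivoted in the grip, so I stood it on the mat and regrasped it; my last check found three of the four other salvaged parts in place but could not locate the choke. I have no verdict from the judge.

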